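Fit the cork polishing wheel into its bearing plates

ROBOT

A 6-joint arm with a two-finger parallel gripper is mounted at the origin on the work surface. World frame = base frame: x ahead of the robot, y to its left, z up, the work surface at z = 0. Lengths are in m, angles in degrees, forces in N, time in s.
With the tool pointing down it reaches from about 0.275 to 0.825 m from the base axis. Payload 4.9 kg.
Tool frame: the origin (TCP) lies on the centre line of the jaws, within the pads' length; the fingertips stand 22 mm ahead of it and the grasp point (between the pads) lies 3 mm ahead of it; z points along the fingers, y is the line along which they close (so a half turn about z gives the same grasp; the last joint's range is limited). The gripper opens to 85 mm and grips with 20 to 120 N. Pads are 22 mm wide; open, the fingers measure 114 mm over their backs; the gripper's body (76 mm by 85 mm) begins 54 mm behind the grasp point. The pads swing forward as they close: fully open they stand 13 mm farther back than shut.
Start: joints at [69.546, 18.69, -11.035, 60.275, 0, 82.311], TCP at [0.122, 0.536, 0.253] pointing down, gripper open.
Joint ranges: [-152.03, 152.03], [-55.5, 102.48], [-74.3, 77.21], [-110.64, 120.58], [-84.22, 78.4], [-180, 180]. Speed limits (degrees/s): [147.25, 147.25, 180, 180, 180, 180].

INTERFACE

Orientations are given as [roll, pitch, yaw] about the fixed x, y, z axes, in that order (R = Rz(yaw) Ry(pitch) Rx(roll)).
In Python, from workcell import bot, vision, finish_job gives the robot as it stands.
- The arm moves only by the tool drive_tool, never from a script. Its argument "motion" is a list of rows, each a list of 7 numbers: the shift along the world's x, y, z in mm, then the turn, a rotation vector about the world's x, y, z in degrees, then the finger opening in mm, from 0 to 85.4. A call has 1 to 12 rows; each row shifts and turns the commanded pose from where the row before left it; what a row does not reach is not made up. A row lasts 1/8 s, in which the tool goes at most 62.5 mm and 10.7 degrees, less where a joint would pass 70% of its speed; a pose out of reach is approached as far as the arm can. A call with a gripper value outside its range is refused whole. The fingers move at their own pace and stop on an object; "newtons" is the grip in N (left out, the last holds). Time passes only in rows, so rows that do not move let the fingers close. It gives the time, the measured TCP pose, the force, the opening and the grip force at its end, in the units of the state.
- bot.state(): the state, without advancing time (a new reading comes with each control period).
- vision.capture(name): name is "scene" or "top" or "wrist"; returns (picture, depth): 480x640x3 uint8, blue, green, red; 480x640 float32, m along the optical axis (not along the pixel's ray), 0 where there is no reading.
- vision.camera_model(name): a dict with "K" (3x3 intrinsics, pixels), "k1" (the pictures are not rectified: a ray, as slopes to the right and down, at radius r is drawn at 1 + k1 r^2 times it, then the intrinsics apply), "xyz" and "attitude" of the camera in the world. Camera axes: x right, y down, z forward; pixel columns grow to the right and rows downward; lengths in m; the calibration is good to about 2 mm. A picture is of the moment at which its call begins: read the wrist's pose just before it. camera_model takes no time and is no camera call; for the wrist camera it gives the pose at the moment of the call.
- finish_job(): hands the job in; it is judged then, once.
The state is a dict: "time_s": time; "qpos": joint angles; "qvel": joint speeds; "tau": joint torques, N m; "position": TCP position; "orientation": TCP orientation; "force": force on the tool from outside, world axes, zero at the start; "torque": the same for the moment, N m; "finger_gap": finger opening in m; "grasp_force": force on a finger pad.
Only numpy, scipy, OpenCV 4.12 (cv2) and the standard library are available. Lean on these libraries where they do the work, as an engineer would, in place of code of your own. Each camera call takes 0.05 s, during which the arm holds its last target. There are 200 camera calls.

TASK

Lift the cork polishing wheel out of its wooden rest and lower its axle, kept level, into the open slots of the two steel bearing plates on the polishing stand, then press it gently down past the sprung catches until both ends sit fully home on the slot bottoms, and let go. Never ram or force the axle against the stand, and leave the flux bottle, the jar and the screwdriver where they are.

Things in the scene. Friction and masses are not known exactly. Their poses are not given: they have to be found in the camera images.
- wheel: Cork polishing wheel on a steel axle, 0.3 to 0.45 kg. Origin at the middle of the axle, which lies along its y. Disc: diameter 100 mm, 30 mm thick; its rim's top can be pinched across the two flat faces. Dark collars, diameter 20 mm, reach to y = +/-40 mm; beyond them the bare axle, diameter 12 mm, runs to y = +/-70 mm. Same either way round. 
- end_a (a point): Centre of the axle's end face at the wheel's y = -70 mm. The axle and the plates must not be pressed together with more than about 25 N.
- end_b (a point): Centre of the axle's end face at the wheel's y = +70 mm.
- rest: Fixed wooden rest, base 100 (x) by 140 (y) by 12 mm; origin under its centre. Two uprights at y = +/-52 mm (each 14 mm thick, inner faces 90 mm apart, tops 68 mm high) with notches 16 mm wide and 10 mm deep; the axle lies in them along the rest's y, its centre 64 mm above the rest's origin, the wheel hanging between them.
- stand: Fixed polishing stand: dark steel base 220 (x) by 150 (y) by 12 mm with a low tray and a grey motor block (62 mm high) at its -x end; origin under the base's centre. It carries two upright steel bearing plates, 8 mm thick, middles at y = +/-54 mm (inner faces 100 mm apart), 90 mm long in x, with flat tops; in the middle of each plate's length a slot opens upward.
- plate_tops (a point): Fixed point on the stand at its x = 0, y = 0, level with the flat tops of the plates, 97 mm above the stand's origin. An axle lying on the tops has its centre 6 mm above this point. The slots in the two plates are exactly opposite one another, 14.5 mm wide in x, straight-sided, 28 mm deep.
- seat (a point): Fixed point on the stand, 75 mm above its origin at its x = 0, y = 0: the height of the axle's centre when home on the flat slot bottoms. The plates sit on a carriage set by hand: both slot centres lie together up to 14 mm before or behind this point along the stand's x. That offset is not measured: see it, or feel for it by sliding the axle lightly along the tops till it drops in.
- catches (a point): Fixed point at x = 0, y = 0, level with the centres of the sprung catches, 83 mm above the stand's origin. From the +x wall of each slot a brass roller 10 mm across stands 5.5 mm into the slot. The axle meets it with its centre about 7.5 mm above this point, must be pushed past with some 5 to 20 N in all (its own weight is not enough), and is then held down by it.
- flux: Blue plastic flux bottle, about 52 mm across, 85 mm high, origin under its centre; to be left alone.
- jar: Glass jar with red lid, about 60 mm across, 70 mm high, origin under its centre; to be left alone.
- driver: Screwdriver with wooden handle, lying along its x; to be left alone.

How it is judged:
By the outcome, as a careful person would: the job done as asked, in the order asked, and still so for the second after the job is handed in, with the robot touching nothing.
It also fails if it takes over 72 s, if anything falls off the work surface, if the arm or the gripper's body presses on something with over 40 N, if the wrist force passes 120 N, or if a joint passes its speed limit or range.

## Working session

There is one attempt and no reset: what is moved stays moved. The work goes in short steps, Python scripts to look and compute and a tool call to move; the robot and the scene stay as the last step left them, time stands still between calls to the robot, and variables do not carry over. Pictures are saved under pics/ and viewed, at most 10 in all, crops included, and the job is handed in when it is done.

Besides the shell and the picture viewer there is one more tool, called after "Request:" as a command line: name --pt "numbers of a row" for each row, then --argument value for the rest. drive_tool: Moves the arm, as the interface text tells. Its arguments: {"type":"object","properties":{"motion":{"type":"array"},"newtons":{"type":"number"}},"required":["motion"]}

```bash
mkdir -p pics; ls
cat > h.py <<'E'
import numpy as np, cv2
from workcell import bot, vision, finish_job
from scipy.spatial.transform import Rotation as R
def cap(n):
    m=vision.camera_model(n); p,d=vision.capture(n); return m,p,d
def cloud(m,d):
    K=np.array(m["K"],float);v,u=np.mgrid[:480,:640]
    k=float(m["k1"]); xd=(u-K[0,2])/K[0,0]; yd=(v-K[1,2])/K[1,1]
    x,y=xd.copy(),yd.copy()
    for _ in range(8):
        s=1+k*(x*x+y*y); x=xd/s;y=yd/s
    P=np.stack([x*d,y*d,d],-1)
    A=np.array(m["attitude"],float)
    Rm=A if A.shape==(3,3) else R.from_euler('xyz',A,degrees=True).as_matrix()
    W=P@Rm.T+np.array(m["xyz"]); W[d<=0]=np.nan; return W
E
python3 - <<'E'
from h import *
print(bot.state())
for n in("top","scene"):
    m,p,d=cap(n);print(n,m);W=cloud(m,d);np.save(n+".npy",W);cv2.imwrite(f"pics/{n}.png",p)
    print(np.nanpercentile(W[...,2],[1,5,50,95,99]))
E
```

```text
pics
{'time_s': 0.0, 'qpos': array([ 6.95466390e+01,  1.87312520e+01, -1.10918604e+01,  6.02725122e+01,
       -1.40558796e-03,  8.23124317e+01]), 'qvel': array([ 0.00702964, -0.0767743 , -0.03201357, -0.10740744,  0.0948215 ,
       -0.02347465]), 'tau': array([-8.69497148e-05, -4.43402839e+01,  2.62437683e+01,  1.54079479e-02,
       -3.88771809e-05, -5.78706949e-07]), 'position': array([0.12132649, 0.53590948, 0.25251155]), 'orientation': array([-1.79905047e+02, -1.13988582e-02,  1.67234199e+02]), 'force': array([0.17025061, 0.34793843, 0.58107971]), 'torque': array([-0.04450115, -0.000273  , -0.01648736]), 'grasp_force': 0.0, 'finger_gap': 0.08548681168479286}
top {'K': array([[503.95408553,   0.        , 320.8273791 ],
       [  0.        , 503.95408553, 240.87172586],
       [  0.        ,   0.        ,   1.        ]]), 'k1': -0.08970041369749594, 'xyz': array([ 0.50202052, -0.00587881,  1.18386421]), 'attitude': array([-1.74453035e+02,  1.06714024e-01, -9.16533573e+01])}
[-5.87779278e-01 -4.25131451e-01  5.10590690e-05  1.23958365e-02
  6.00017984e-02]
scene {'K': array([[579.9325416 ,   0.        , 312.01050229],
       [  0.        , 579.9325416 , 240.93130067],
       [  0.        ,   0.        ,   1.        ]]), 'k1': -0.06607048590061801, 'xyz': array([ 1.69155281, -0.25764872,  0.87665135]), 'attitude': array([-125.60189199,   -0.60213901,   76.88475865])}
[0.05278951 0.18078491 0.55661875 0.75872705 0.77441892]
```

View pics/top.png

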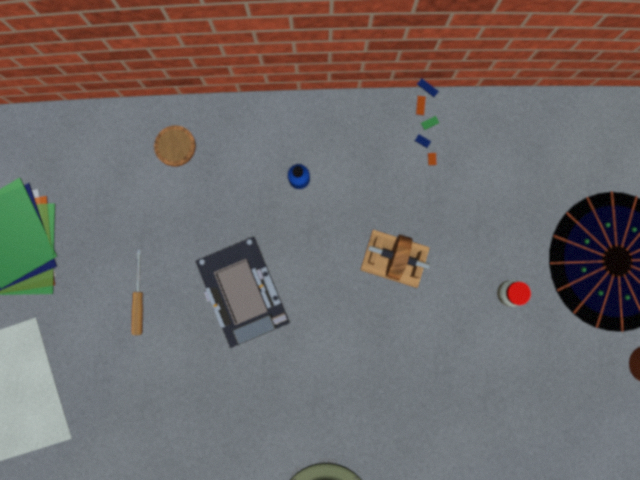

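View pics/scene.png

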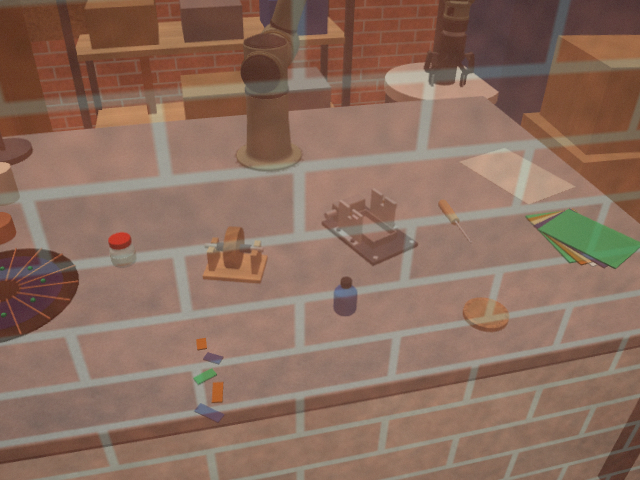

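The top view shows the wheel in its rest near (400,258), axle from (372,250) to (428,265). The stand is centred near (242,291), with its plates at (214,307) and (267,287) and the motor block at (255,330). The flux bottle is at (299,176), the jar at (516,293) and the driver at (137,300). The scene view is overlaid with reflections.

Run:
```python
from h import *
W=np.load("top.npy")
def reg(u0,u1,v0,v1,z0,z1):
    P=W[v0:v1,u0:u1].reshape(-1,3); return P[(P[:,2]>z0)&(P[:,2]<z1)]
P=reg(355,440,225,292,-.01,.2)
def rect(Q,s):
    r=cv2.minAreaRect((Q[:,:2]*1000).astype(np.float32));print(s,len(Q),r,"z",np.median(Q[:,2]),Q[:,2].max())
rect(P[P[:,2]>.006],"rest all"); rect(P[P[:,2]>.08],"wheel"); 
Q=P[P[:,2]>.1];print(Q.mean(0))
S=reg(190,295,232,352,.006,.2); rect(S,"stand all")
for a,b in((.006,.03),(.03,.055),(.055,.075),(.08,.12)):
    q=S[(S[:,2]>a)&(S[:,2]<b)];
    if len(q)>4: rect(q,(a,b))
T=S[S[:,2]>.085]
if len(T)>4:
    c,l,_=cv2.kmeans((T[:,:2]*1000).astype(np.float32),2,None,(3,50,.1),5,cv2.KMEANS_PP_CENTERS)[1:],0,0
    
print(np.unique((S[:,2]*100).round(),return_counts=True))
for n,r in dict(flux=(280,315,155,195),jar=(495,535,275,312)).items():
    q=reg(*r,.03,.2); print(n,len(q),q.mean(0) if len(q) else 0)
p=cv2.imread("pics/top.png");cv2.imwrite("pics/c1.png",cv2.resize(p[225:355,185:300],None,fx=5,fy=4.6,interpolation=cv2.INTER_CUBIC)[:598])
```

```text
rest all 2671 ((574.0050659179688, -186.5956573486328), (145.22877502441406, 195.3123779296875), 0.4136451482772827) z 0.058716684985443024 0.11917698298432966
wheel 643 ((570.696044921875, -178.13336181640625), (30.71857452392578, 95.09173583984375), 70.84785461425781) z 0.10731163176771386 0.11917698298432966
[ 0.57078448 -0.17772225  0.10964637]
stand all 6164 ((505.96966552734375, 175.59959411621094), (235.06585693359375, 269.2845458984375), 89.36078643798828) z 0.01576776612190045 0.10362889882409321
(0.006, 0.03) 4396 ((505.96966552734375, 175.59959411621094), (235.06585693359375, 269.2845458984375), 89.36078643798828) z 0.014157433940784947 0.029962769319794358
(0.03, 0.055) 534 ((484.0550231933594, 172.5419921875), (181.99609375, 122.69438171386719), 31.660266876220703) z 0.036424234885207185 0.054837645468318374
(0.055, 0.075) 765 ((468.07427978515625, 166.47142028808594), (139.5940399169922, 115.52056121826172), 21.623552322387695) z 0.062255921162661654 0.07430943637216902
(0.08, 0.12) 442 ((490.8135681152344, 175.69906616210938), (90.29342651367188, 132.32321166992188), 21.621353149414062) z 0.09592641381364608 0.10362889882409321
(array([ 1.,  2.,  3.,  4.,  5.,  6.,  7.,  8.,  9., 10.]), array([2659, 1665,  288,  172,  146,  630,  135,   50,  161,  258]))
flux 405 [0.76212639 0.04082026 0.06245848]
jar 625 [ 0.48105747 -0.43898373  0.06210125]
```

View pics/c1.png

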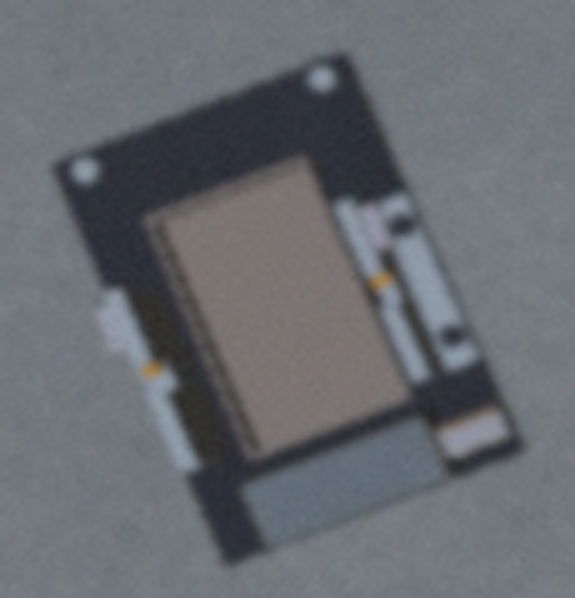

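The plates stand in the expected places: the stand's x axis is about 21.6° from world x, and the brass rollers are at crop (152,370) and (380,282). I'll look at the slots with the wrist camera on the way to the wheel.

Run:
```python
from h import *
m=vision.camera_model("wrist");s=bot.state();print(m)
A=R.from_euler('xyz',m["attitude"],degrees=True);T=R.from_euler('xyz',s["orientation"],degrees=True)
print("cam in tool",T.inv().apply(np.array(m["xyz"])-s["position"]),"fwd in tool",T.inv().apply(A.apply([0,0,1])))
```

```text
{'K': array([[407.13489318,   0.        , 323.04672279],
       [  0.        , 407.13489318, 241.99621488],
       [  0.        ,   0.        ,   1.        ]]), 'k1': -0.04996996500671317, 'xyz': array([0.05741353, 0.55083318, 0.37322243]), 'attitude': array([1.64909658e+02, 1.15010497e-01, 7.71885097e+01])}
cam in tool [ 0.0656553   0.0002042  -0.12062271] fwd in tool [-2.60510092e-01 -6.89067467e-04  9.65470878e-01]
```

Request:
drive_tool --pt "40 -40 10 0 0 4 85" --pt "45 -45 10 0 0 4 85" --pt "45 -45 10 0 0 4 85" --pt "45 -45 10 0 0 4 85" --pt "45 -45 10 0 0 4 85" --pt "45 -45 10 0 0 4 85" --pt "45 -45 0 0 0 4 85" --pt "40 -40 0 0 0 3 85" --pt "20 -10 0 0 0 3.4 85" --pt "0 0 0 0 0 0 85" --pt "0 0 0 0 0 0 85"

```text
time_s: 1.48
position: [0.4831, 0.1842, 0.3114]
orientation: [180.0, -0.1, -158.4]
force: [0.3, 0.1, 0.6]
finger_gap: 0.085
grasp_force: 0.0
```

Run:
```python
from h import *
m,p,d=cap("wrist");W=cloud(m,d);np.save("w1.npy",W);cv2.imwrite("pics/w1.png",p)
P=W.reshape(-1,3);a=np.radians(21.6);c=np.array([.4908,.1757])
L=(P[:,:2]-c)@np.array([[np.cos(a),-np.sin(a)],[np.sin(a),np.cos(a)]])*1000
z=P[:,2]*1000
t=(z>90)&(z<104)&(abs(L[:,0])<80)&(abs(L[:,1])<90)
r=cv2.minAreaRect((P[t][:,:2]*1000).astype(np.float32));print(t.sum(),r)
for lo,hi in((-80,0),(0,80)):
    k=t&(L[:,1]>lo)&(L[:,1]<hi);print(np.percentile(L[k],[1,50,99],axis=0),np.median(z[k]))
    core=k&(abs(abs(L[:,1])-54)<5)
    h=np.histogram(L[core][:,0],np.arange(-50,52,2))[0];print(h)
b=(z>8)&(z<16)&(abs(L[:,0])<150)&(abs(L[:,1])<110)
print("base",np.percentile(L[b],[.5,99.5],axis=0))
```

```text
2002 ((492.2732238769531, 175.00918579101562), (89.15031433105469, 130.62844848632812), 21.157663345336914)
[[-43.31230871 -65.37222993]
 [  8.67400837 -54.63680825]
 [ 44.43619916 -50.57696895]] 96.81666922825293
[ 0  0  0 33 26 30 26 25 28 23 31 24 32 26 23 31 22 27 28 24 31 22  1  0
  0  0  0  0  0 40 22 21 22 28 20 23 27 26 23 25 22 20 27 20 21 23 28 12
  0  0]
[[-42.77000606  48.62042852]
 [ -6.05995022  52.67890024]
 [ 45.14647755  62.65673389]] 96.77199811373794
[ 0  0  0 15 28 19 28 20 29 20 26 19 20 25 18 26 19 22 25 17 22 23  9  0
  0  0  0  0  0 22 22 19 20 22 21 22 23 26 22 22 23 24 21 19 19 22 22 18
  1  0]
base [[-93.62786929 -74.52529845]
 [123.44323202  72.42475907]]
```

View pics/w1.png

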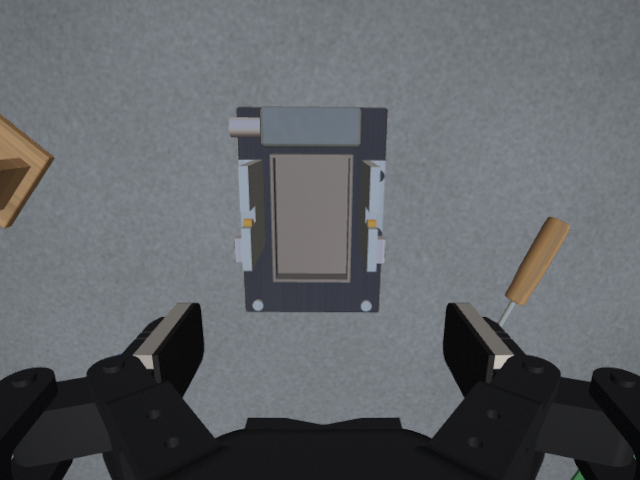

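The wrist view shows the slots as gaps beside the rollers at (248,222) and (371,224). The depth profile puts the slot centre at about (492.1, 175.1) mm with stand yaw about 21.3°. The 97 mm tops and the 100 mm inner gap check out. Next, the wheel.

Request:
drive_tool --pt "5 -30 0 0 0 -5 60" --pt "12 -50 -5 0 0 -5 60" --pt "13 -55 -15 0 0 -6 60" --pt "13 -55 -15 0 0 -6 60" --pt "13 -55 -15 0 0 -6 60" --pt "13 -55 -15 0 0 -6 60" --pt "13 -45 -15 0 0 -4 60" --pt "6 -17 -11 0 0 -2.7 60" --pt "0 0 0 0 0 0 60" --pt "0 0 0 0 0 0 60"

```text
time_s: 2.78
position: [0.5719, -0.1762, 0.2213]
orientation: [180.0, -0.0, 161.1]
force: [-0.6, -0.9, -0.8]
finger_gap: 0.0603
grasp_force: 0.0
```

Run:
```python
from h import *
s=bot.state();print(s["position"],s["orientation"],s["force"])
m,p,d=cap("wrist");W=cloud(m,d);cv2.imwrite("pics/w2.png",p)
P=W.reshape(-1,3);z=P[:,2]*1000
n=np.hypot(P[:,0]-.5707,P[:,1]+.178)<.075
t=n&(z>88)&(z<120)
r=cv2.minAreaRect((P[t][:,:2]*1000).astype(np.float32));print(t.sum(),r,np.nanpercentile(z[t],[50,99]))
ax=np.radians(70.85);U=np.array([[np.cos(ax),-np.sin(ax)],[np.sin(ax),np.cos(ax)]])
L=(P[:,:2]-[.5707,-.178])@U*1000
print("disc axial",np.percentile(L[t][:,0],[1,99]))
k=n&(z>60)&(z<73)&(abs(L[:,0])>60)&(abs(L[:,1])<9)
for sg in(-1,1):
    q=k&(sg*L[:,0]>0);print(q.sum(),np.median(L[q],0) if q.any() else 0, np.percentile(z[q],90) if q.any() else 0)
tt=n&(z>60)&(z<72); print("upright tops axial",np.percentile(L[tt][:,0],[1,99]))
print(np.histogram(L[t][:,1],np.arange(-60,61,10),weights=z[t])[0]/np.maximum(1,np.histogram(L[t][:,1],np.arange(-60,61,10))[0]))
```

```text
[ 0.57185426 -0.1762485   0.22132173] [ 1.79969696e+02 -1.16752728e-02  1.61073165e+02] [-0.55905456 -0.93075703 -0.80380268]
6444 ((571.2283935546875, -178.41598510742188), (30.04189109802246, 86.81009674072266), 70.7410659790039) [109.43243688 114.55204756]
disc axial [-14.78520917  14.400832  ]
257 [-65.24242079  -0.4435122 ] 70.48248725799583
232 [64.68306882 -0.7303782 ] 70.3316218284042
upright tops axial [-68.24314139  67.18164249]
[  0.          92.19409382 100.67015678 107.63713131 111.61623233
 113.37205207 113.07974753 110.668155   105.67746952  97.12557497
  89.5218494    0.        ]
```

View pics/w2.png

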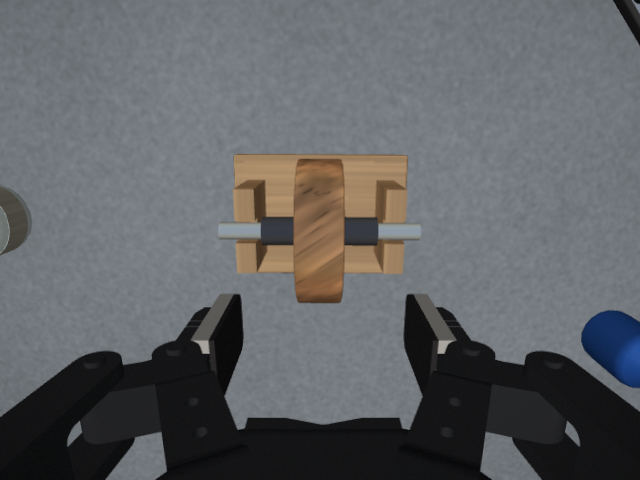

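The wheel is at (318,230) in its rest, axle ends at (218,231) and (420,231). Its centre measures (571.2, -178.3) mm, axle at 70.8°, rim top 114 mm, all as expected. Descend and grip.

Request:
drive_tool --pt "-0.7 -2.1 -30 0 0 -0.3 60" --pt "0 0 -35 0 0 0 60" --pt "0 0 -30 0 0 0 60" --pt "0 0 -15 0 0 0 60" --pt "0 0 -6 0 0 0 60" --pt "0 0 0 0 0 0 60" --pt "0 0 0 0 0 0 25" --pt "0 0 0 0 0 0 20" --pt "0 0 0 0 0 0 20" --pt "0 0 0 0 0 0 20" --pt "0 0 0 0 0 0 20" --newtons 70

```text
time_s: 4.2
position: [0.5722, -0.1806, 0.106]
orientation: [-180.0, 0.1, 160.6]
force: [0.1, 0.4, 6.0]
finger_gap: 0.0288
grasp_force: 69.2
```

Request:
drive_tool --pt "0 0 8 0 0 0 20" --pt "0 0 20 0 0 0 20" --pt "0 0 35 0 0 0 20" --pt "0 0 35 0 0 0 20" --pt "0 0 25 0 0 0 20" --pt "0 0 7 0 0 0 20" --pt "0 0 0 0 0 0 20" --pt "0 0 0 0 0 0 20"

```text
time_s: 5.2
position: [0.5704, -0.1798, 0.2332]
orientation: [180.0, -0.2, 160.6]
force: [0.4, -0.9, -3.2]
finger_gap: 0.0289
grasp_force: 69.3
```

```bash
cat >> h.py <<'E'
def held(png=None):
    m=vision.camera_model("wrist");s=bot.state();p,d=vision.capture("wrist")
    if png: cv2.imwrite(png,p)
    print("tcp",s["position"]*1000,s["orientation"],"F",s["force"],s["torque"],"gap",s["finger_gap"])
    T=R.from_euler('xyz',s["orientation"],degrees=True)
    return T.inv().apply(cloud(m,d).reshape(-1,3)-s["position"])*1000,s,p
E
python3 - <<'E'
from h import *
Q,s,p=held("pics/w3.png")
n=(Q[:,0]>-20)&(Q[:,0]<30)
for lo,hi in((-72,-46),(46,72)):
    k=n&(Q[:,1]>lo)&(Q[:,1]<hi)&(Q[:,2]>15)&(Q[:,2]<70)
    print(k.sum(),np.percentile(Q[k],[2,50,98],axis=0).round(1))
    if k.sum()>30:
        for a in range(lo,hi,6):
            j=k&(Q[:,1]>=a)&(Q[:,1]<a+6)
            if j.sum()>10: print(a+3,np.percentile(Q[j],[5,50,95],axis=0)[:,[0,2]].round(1).tolist())
E
```

```text
tcp [ 570.41851541 -179.77885565  233.1570983 ] [ 1.79985441e+02 -1.65114788e-01  1.60632914e+02] F [ 0.37414972 -0.9451125  -3.24443054] [ 0.01861404  0.05157316 -0.00482853] gap 0.028857803159654243
1575 [[ -3.9 -69.4  35.4]
 [  2.8 -57.9  37.1]
 [  6.7 -46.4  42.7]]
-69 [[-3.1, 35.6], [2.9, 37.1], [6.5, 41.8]]
-63 [[-3.1, 35.8], [2.6, 37.1], [6.4, 41.9]]
-57 [[-3.3, 35.7], [2.9, 37.2], [6.5, 41.8]]
-51 [[-3.3, 35.5], [2.7, 37.2], [6.5, 41.6]]
-45 [[-3.3, 35.7], [2.9, 37.1], [6.5, 41.6]]
1578 [[-4.  46.4 35.3]
 [ 2.7 58.  37.2]
 [ 6.6 69.6 42.7]]
49 [[-3.2, 35.6], [2.7, 37.2], [6.5, 41.7]]
55 [[-3.3, 35.7], [2.7, 37.3], [6.5, 41.6]]
61 [[-3.3, 35.8], [2.8, 37.2], [6.4, 41.7]]
67 [[-3.4, 35.7], [2.5, 37.2], [6.4, 41.4]]
```

View pics/w3.png

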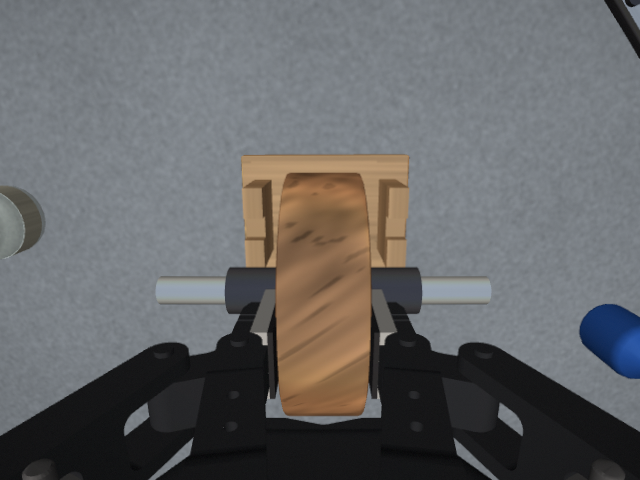

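The wheel is held level. The axle lies 41.5 mm below the TCP and about 0.8 mm along tool +x, with its ends at (157,290) and (489,290). Carry it over the stand.

Request:
drive_tool --pt "-4 20 0 0 0 3 20" --pt "-9 40 0 0 0 5 20" --pt "-11 50 0 0 0 6 20" --pt "-12 55 0 0 0 6 20" --pt "-12 55 0 0 0 6 20" --pt "-11 55 -5 0 0 6 20" --pt "-10 45 -10 0 0 5 20" --pt "-6 25 -10 0 0 2.7 20" --pt "-2.6 10.2 -5 0 0 1 20" --pt "0 0 0 0 0 0 20" --pt "0 0 0 0 0 0 20" --pt "0 0 0 0 0 0 20"

```text
time_s: 6.75
position: [0.4943, 0.1741, 0.2052]
orientation: [-180.0, 0.0, -158.8]
force: [-0.4, -0.2, -3.0]
finger_gap: 0.0288
grasp_force: 69.8
```

Run:
```python
from h import *
Q,s,p=held("pics/w4.png")
for lo,hi in((-72,-46),(46,72)):
    k=(Q[:,0]>-20)&(Q[:,0]<30)&(Q[:,1]>lo)&(Q[:,1]<hi)&(Q[:,2]>15)&(Q[:,2]<60)
    print("axle",np.percentile(Q[k],[2,50,98],axis=0).round(1).tolist())
    k=(abs(Q[:,0])<80)&(Q[:,1]>lo)&(Q[:,1]<hi)&(abs(Q[:,2]-(s["position"][2]*1000-97))<5)
    k&=(abs(abs(Q[:,1])-54)<5)
    print("plate",k.sum(),np.percentile(Q[k],[2,98],axis=0).round(1).tolist(),np.histogram(Q[k][:,0],np.arange(-70,71,2))[0])
```

```text
tcp [494.27632699 174.10843689 205.1529937 ] [-1.79980903e+02  3.55875964e-02 -1.58766404e+02] F [-0.44450823 -0.20546692 -2.99630708] [-0.0161787  -0.00250288 -0.01612525] gap 0.028804194575098762
axle [[-3.9, -69.5, 35.3], [2.7, -58.0, 37.2], [6.7, -46.5, 42.7]]
plate 984 [[-41.6, -56.1, 106.8], [45.5, -49.2, 110.2]] [ 0  0  0  0  0  0  0  0  0  0  0  0  0 14  8  0  0  0  0  0  0  0  0  0
  0  0  0  0  0 23 37 43 32  0  0  0  0  0  0 30 43 42 39 44 41 44 42 45
 40 45 40 50 44 43 46 43 52 39 15  0  0  0  0  0  0  0  0  0  0  0]
axle [[-4.0, 46.5, 35.4], [2.6, 57.9, 37.2], [6.6, 69.4, 42.7]]
plate 1232 [[-42.2, 51.4, 106.7], [45.7, 58.9, 112.5]] [ 0  0  0  0  0  0  0  0  0  0  0  0  0 32  8  0  0  0  0  0  0  0  0  0
  0  0  3  8 13 37 47 47 38  0  0  0  0  0  0 41 51 52 48 46 52 51 54 49
 54 51 56 50 57 52 59 47 58 53 18  0  0  0  0  0  0  0  0  0  0  0]
```

View pics/w4.png

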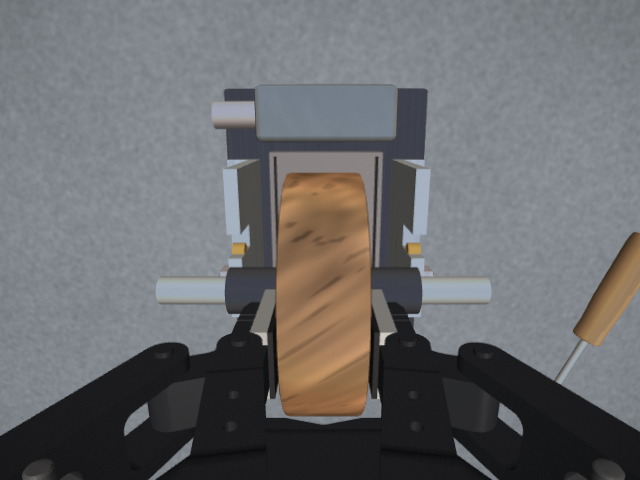

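The axle is just forward of the slots, with the rollers at (239,247) and (413,247). The slot centre is about 1.2 mm along tool +x from the axle and 1 mm along tool +y. I'll correct that and go down to just above the tops.

Request:
drive_tool --pt "-1.5 0.5 -10 0 0 0 20" --pt "0 0 -18 0 0 0 20" --pt "0 0 -16 0 0 0 20" --pt "0 0 -9 0 0 0 20" --pt "0 0 -3 0 0 0 20" --pt "0 0 0 0 0 0 20" --pt "0 0 0 0 0 0 20" --pt "0 0 0 0 0 0 20"

```text
time_s: 7.8
position: [0.4925, 0.1756, 0.1493]
orientation: [-180.0, 0.1, -158.7]
force: [-0.1, 0.8, -3.1]
finger_gap: 0.0291
grasp_force: 69.9
```

Request:
drive_tool --pt "0 0 -2 0 0 0 20" --pt "0 0 -1.5 0 0 0 20" --pt "0 0 -1.5 0 0 0 20" --pt "0 0 -1 0 0 0 20" --pt "0 0 -1 0 0 0 20" --pt "0 0 -1 0 0 0 20" --pt "0 0 0 0 0 0 20"

```text
time_s: 8.68
position: [0.4922, 0.1755, 0.1407]
orientation: [180.0, -0.0, -158.7]
force: [-0.2, -0.5, -2.8]
finger_gap: 0.0293
grasp_force: 69.9
```

Already 4 mm below contact with the tops and no force, so the axle is in the slots. Continue to just above the catches.

Request:
drive_tool --pt "0 0 -1.5 0 0 0 20" --pt "0 0 -1.5 0 0 0 20" --pt "0 0 -1.5 0 0 0 20" --pt "0 0 -1 0 0 0 20" --pt "0 0 -0.5 0 0 0 20" --pt "0 0 0 0 0 0 20"

```text
time_s: 9.43
position: [0.4922, 0.1755, 0.1348]
orientation: [180.0, -0.0, -158.7]
force: [-0.0, -0.2, -3.4]
finger_gap: 0.0293
grasp_force: 69.9
```

Request:
drive_tool --pt "0 0 -1 0 0 0 20" --pt "0 0 -1 0 0 0 20" --pt "0 0 -0.7 0 0 0 20" --pt "0 0 -0.7 0 0 0 20" --pt "0 0 0 0 0 0 20"

```text
time_s: 10.05
position: [0.4917, 0.1753, 0.1315]
orientation: [-180.0, -0.0, -158.7]
force: [-4.6, -1.6, 3.7]
finger_gap: 0.0294
grasp_force: 70.7
```

Request:
drive_tool --pt "0 0 -0.7 0 0 0 20" --pt "0 0 -0.7 0 0 0 20" --pt "0 0 0 0 0 0 20"

```text
time_s: 10.42
position: [0.4917, 0.1753, 0.1297]
orientation: [-180.0, -0.1, -158.7]
force: [-4.3, -3.2, 3.1]
finger_gap: 0.0288
grasp_force: 70.7
```

Request:
drive_tool --pt "0 0 -0.8 0 0 0 20" --pt "0 0 -0.8 0 0 0 20" --pt "0 0 -0.8 0 0 0 20" --pt "0 0 0 0 0 0 20"

```text
time_s: 10.92
position: [0.4917, 0.1753, 0.1271]
orientation: [-180.0, -0.1, -158.7]
force: [-4.2, -1.5, 0.1]
finger_gap: 0.0289
grasp_force: 70.5
```

Request:
drive_tool --pt "0 0 -1 0 0 0 20" --pt "0 0 -1 0 0 0 20" --pt "0 0 -1 0 0 0 20" --pt "0 0 -1 0 0 0 20" --pt "0 0 0 0 0 0 20"

```text
time_s: 11.55
position: [0.4917, 0.1754, 0.123]
orientation: [180.0, -0.1, -158.7]
force: [-3.9, -2.6, -4.6]
finger_gap: 0.0294
grasp_force: 70.0
```

Request:
drive_tool --pt "0 0 -1 0 0 0 20" --pt "0 0 -1 0 0 0 20" --pt "0 0 -1 0 0 0 20" --pt "0 0 -0.8 0 0 0 20" --pt "0 0 0 0 0 0 20"

```text
time_s: 12.18
position: [0.4917, 0.1754, 0.1192]
orientation: [180.0, -0.1, -158.7]
force: [-4.0, -2.9, -9.0]
finger_gap: 0.029
grasp_force: 69.6
```

Request:
drive_tool --pt "0 0 -0.7 0 0 0 20" --pt "0 0 -0.7 0 0 0 20" --pt "0 0 -0.6 0 0 0 20" --pt "0 0 0 0 0 0 20"

```text
time_s: 12.68
position: [0.4921, 0.1755, 0.1176]
orientation: [180.0, -0.0, -158.7]
force: [-4.1, -2.3, -8.0]
finger_gap: 0.0286
grasp_force: 69.5
```

Request:
drive_tool --pt "0 0 -0.5 0 0 0 20" --pt "0 0 -0.4 0 0 0 20" --pt "0 0 0 0 0 0 20"

```text
time_s: 13.05
position: [0.4925, 0.1756, 0.1171]
orientation: [-180.0, 0.0, -158.7]
force: [-3.3, -2.0, -5.1]
finger_gap: 0.0291
grasp_force: 69.8
```

Request:
drive_tool --pt "0 0 -0.4 0 0 0 20" --pt "0 0 -0.4 0 0 0 20" --pt "0 0 0 0 0 0 20"

```text
time_s: 13.42
position: [0.4925, 0.1757, 0.117]
orientation: [-180.0, 0.1, -158.7]
force: [-6.3, -2.6, 1.2]
finger_gap: 0.0289
grasp_force: 70.7
```

It has bottomed: height stays at 117.0 mm, so the axle is at about 75 mm, while the force rises. Press slightly more, then open gently.

Request:
drive_tool --pt "0 0 -0.4 0 0 0 20" --pt "0 0 0 0 0 0 20"

```text
time_s: 13.68
position: [0.4926, 0.1757, 0.1169]
orientation: [-180.0, 0.1, -158.7]
force: [-5.5, -2.0, 3.5]
finger_gap: 0.0292
grasp_force: 71.1
```

Request:
drive_tool --pt "0 0 0 0 0 0 35" --pt "0 0 0 0 0 0 50" --pt "0 0 0 0 0 0 52" --pt "0 0 0 0 0 0 52" --pt "0 0 0 0 0 0 52"

```text
time_s: 14.3
position: [0.4924, 0.1756, 0.1157]
orientation: [180.0, 0.0, -158.7]
force: [0.5, 0.5, -0.3]
finger_gap: 0.0517
grasp_force: 0.0
```

Request:
drive_tool --pt "0 0 10 0 0 0 52" --pt "0 0 25 0 0 0 52" --pt "0 0 40 0 0 0 52" --pt "0 0 40 0 0 0 52" --pt "0 0 15 0 0 0 52" --pt "0 0 0 0 0 0 52" --pt "0 0 0 0 0 0 52"

```text
time_s: 15.18
position: [0.4914, 0.1754, 0.2443]
orientation: [180.0, -0.1, -158.7]
force: [-0.5, -0.6, -1.1]
finger_gap: 0.0521
grasp_force: 0.0
```

Run:
```python
from h import *
m,p,d=cap("wrist");W=cloud(m,d);cv2.imwrite("pics/w5.png",p)
P=W.reshape(-1,3);a=np.radians(21.3);z=P[:,2]*1000
L=(P[:,:2]-[.4921,.1751])@np.array([[np.cos(a),-np.sin(a)],[np.sin(a),np.cos(a)]])*1000
for lo,hi in((-69,-60),(-49,-42),(42,49),(60,69)):
    k=(L[:,1]>lo)&(L[:,1]<hi)&(abs(L[:,0])<8)&(z>65)&(z<105)
    print(lo,k.sum(),np.percentile(z[k],[50,90,98]).round(1) if k.any() else 0, np.median(L[k][:,0]) if k.any() else 0)
print(bot.state()["force"])
```

```text
-69 180 [80.  81.4 81.8] -1.145570961851437
-49 156 [79.9 81.4 81.7] -1.5509464991954693
42 166 [79.9 81.2 82.2] -1.0418658155202132
60 197 [79.9 81.2 81.9] -0.5819528449786142
[-0.26135628  0.57320719 -0.08403146]
```

View pics/w5.png

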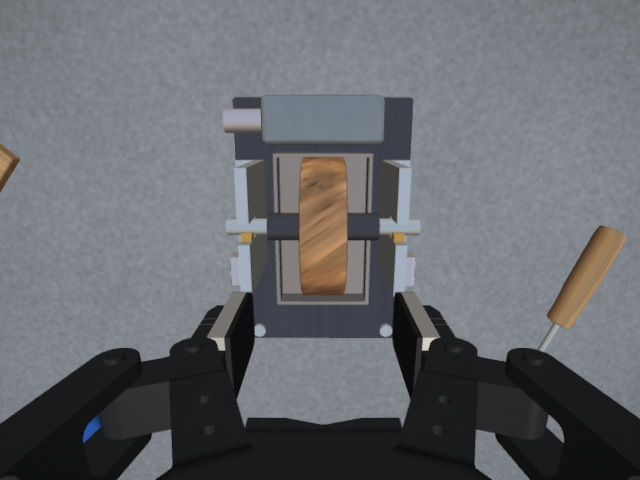

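The wheel sits in the stand with its axle across (226–420, 227) and the rollers at (246,238) and (399,238) over it. The axle top reads about 81 mm at both ends, so its centre is at 75 mm, fully home.

```bash
python3 -c "
from h import *
print(finish_job())"
```

```text
the job is handed in; nothing more can be done
None
```

The polishing wheel is in the stand: both axle ends read about 75 mm, home on the slot bottoms below the catches. The gripper is open and clear, and I handed the job in at about 15 s; the flux bottle, jar and screwdriver were not touched.

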